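# Turn the cork rod handle mark-up on its turning stand

### The job

Two rod handles sit between the centres of two turning stands, each with a driving arm and ball knob to turn it by. Turn the cork one until its red stripe faces straight up, ready for gluing, and let go so that it stays there. Leave the black foam handle on the other stand as it is.

Things in the scene. Friction and masses are not known exactly. Their poses are not given: they have to be found in the camera images.
- cork_grip (a joint): rotation (rad) of the tan cork rod handle, 100 mm long, 33 mm thick, red stripe 9 mm wide along it. 0 = stripe straight up; positive = stripe tipped to the stand's +x side (away from the robot), i.e. right-handed about the shaft's y axis; starts at 0.5 to 1.7, limits 3.1 either way. Stays where left: friction about 1.3 N at the knob, no spring
- cork_knob (a point): centre of the orange ball knob, 22 mm across, on the end of the 8 mm steel arm clamped to the cork handle's shaft; it turns with the handle, 65 mm from the axis. Its angle from straight up (positive to the stand's +x) is the joint value minus 0.8 rad: stripe up = arm leaning 0.8 rad towards the robot. Pinch it from above, fingers closing along the shaft; it turns freely between them
- cork_axis (a point): point on the fixed shaft axis of the cork handle: centre of the ball's circle, 100 mm above the table. Axes: y along the shaft, z up, x level across it, away from the robot (yaw within 0.35 rad). The stand is fixed: base plate 90 x 210 x 12 mm; two aluminium posts 118 mm high, 36 mm wide across the shaft, 22 mm thick, one centred 40 mm to +y of this point, one 140 mm to -y
- foam_knob (a point): orange ball-knob centre, same size and layout, on the other, identical stand, which holds the black foam handle with a white stripe; must stay where it is. Either stand can be on the left or the right

How it is judged:
By the outcome, as a careful person would: the job done as asked, in the order asked, and still so for the second after the job is handed in, with the robot touching nothing.
It also fails if it takes over 34 s, if anything falls off the work surface, if the arm or the gripper's body presses on something with over 40 N, if the wrist force passes 120 N, or if a joint passes its speed limit or range.

### The arm

A 6-joint arm with a two-finger parallel gripper is mounted at the origin on the work surface. World frame = base frame: x ahead of the robot, y to its left, z up, the work surface at z = 0. Lengths are in m, angles in rad, forces in N, time in s.
With the tool pointing down it reaches from about 0.3 to 0.775 m from the base axis. Payload 14.6 kg.
Tool frame: the origin (TCP) lies at the very end of the fingers, on their centre line; the grasp point (between the pads) lies 19 mm behind it; z points along the fingers, y is the line along which they close (so a half turn about z gives the same grasp; the last joint's range is limited). The gripper opens to 94 mm and grips with 3 to 60 N. Pads are 16 mm wide; open, the fingers measure 119 mm over their backs; the gripper's body (75 mm by 177 mm) begins 78 mm behind the grasp point.
Start: joints at [1.036, 0.3, 1.521, -0, 1.321, -0.067], TCP at [0.248, 0.491, 0.205] pointing down, gripper open.
Joint ranges: [-3.03, 3.03], [-0.79, 2.21], [0.23, 2.52], [-1.04, 4.18], [0, 3.07], [-2.55, 2.55]. Speed limits (rad/s): [2.22, 2.22, 2.57, 3.14, 3.14, 3.14].

### API

Orientations are given as [roll, pitch, yaw] about the fixed x, y, z axes, in that order (R = Rz(yaw) Ry(pitch) Rx(roll)).
In Python, from station import ctrl gives the robot as it stands.
- The arm moves only by the shell command python3 -m pendant 'ROWS' [OPENING] [FORCE]. ROWS is JSON, a list of rows, each a list of 2 entries, a list of its own where there are three numbers: the shift along the world's x, y, z in cm, then the turn about the world's z in rad. A call has 1 to 20 rows; each row shifts and turns the commanded pose from where the row before left it; what a row does not reach is not made up. A row lasts 1/12 s, in which the tool goes at most 41.7 mm and 7.16 degrees, less where a joint would pass 70% of its speed; a pose out of reach is approached as far as the arm can. A call is refused whole if a number of a shift passes 4.17 or a number of a turn 0.125, either way. A call with a gripper value outside its range is refused whole. OPENING is the opening, from 0 (shut) to 1 (fully open), set as the call begins (- or left out, the last holds). The fingers move at their own pace and stop on an object; FORCE is the grip in N (left out, the last holds). Time passes only in rows, so rows that do not move let the fingers close. It gives the time, the measured TCP pose, the force, the opening and the grip force at its end, in the units of the state.
- ctrl.get_obs(): the state, without advancing time (a new reading comes with each control period).
- ctrl.camera(name): name is "scene" or "top"; returns a dict with "color" (480x640x3 uint8, red, green, blue), "intrinsics" (3x3 intrinsics, pixels), "k1" (the pictures are not rectified: a ray, as slopes to the right and down, at radius r is drawn at 1 + k1 r^2 times it, then the intrinsics apply), "camera_from_world" (4x4, takes a point from world to camera coordinates). Camera axes: x right, y down, z forward; pixel columns grow to the right and rows downward; lengths in m; the calibration is good to about 2 mm. A picture is of the moment at which its call begins. There is no depth.
- ctrl.hand_in(): hands the job in; it is judged then, once.
The state is a dict: "time_s": time; "qpos": joint angles; "joint_vel": joint speeds; "tau": joint torques, N m; "ee_pos": TCP position; "eef_rot": TCP orientation; "force": force on the tool from outside, world axes, zero at the start; "moment": the same for the moment, N m; "grip_width": finger opening in m; "grip_force": force on a finger pad.
Only numpy, scipy, OpenCV 4.12 (cv2) and the standard library are available. Lean on these libraries where they do the work, as an engineer would, in place of code of your own. Each camera call takes 0.05 s, during which the arm holds its last target. There are 200 camera calls.

## Working session

There is one attempt and no reset: what is moved stays moved. The work goes in short steps, Python scripts to look and compute and a shell command to move; the robot and the scene stay as the last step left them, time stands still between calls to the robot, and variables do not carry over. Pictures are saved under pics/ and viewed, at most 10 in all, crops included, and the job is handed in when it is done.

```bash
mkdir -p pics; cat > h.py <<'E'
import numpy as np, cv2
from station import ctrl
def snap(name,fn=None):
    c=ctrl.camera(name)
    if fn: cv2.imwrite('pics/'+fn,c['color'][:,:,::-1])
    return c
def ray(c,u,v):
    K=np.array(c['intrinsics']);k=c['k1']
    p=cv2.undistortPoints(np.array([[[u,v]]],float),K,np.array([k,0,0,0.]))[0,0]
    T=np.array(c['camera_from_world']);R=T[:3,:3];o=-R.T@T[:3,3]
    d=R.T@np.array([p[0],p[1],1]);return o,d/np.linalg.norm(d)
def onz(c,u,v,z):
    o,d=ray(c,u,v);return o+d*(z-o[2])/d[2]
def tri(rs):
    A=sum(np.eye(3)-np.outer(d,d) for o,d in rs);b=sum((np.eye(3)-np.outer(d,d))@o for o,d in rs)
    p=np.linalg.solve(A,b);return p,[np.linalg.norm(np.cross(p-o,d)) for o,d in rs]
def blobs(c,lo,hi,amin=30):
    h=cv2.cvtColor(c['color'],cv2.COLOR_RGB2HSV);m=cv2.inRange(h,lo,hi)
    n,l,s,ce=cv2.connectedComponentsWithStats(m)
    return [(s[i].tolist(),ce[i].round(1).tolist()) for i in range(1,n) if s[i][4]>=amin]
E
python3 - <<'E'
from h import *
for n in('scene','top'):
    c=snap(n,n+'1.png'); print(n,np.array(c['camera_from_world']).round(3).tolist(),c['intrinsics'],c['k1'])
    print(blobs(c,(5,150,120),(20,255,255)))
    print('red',blobs(c,(0,150,80),(4,255,255)),blobs(c,(172,150,80),(180,255,255)))
E
```

```text
scene [[0.599, 0.801, -0.002, -0.335], [0.57, -0.428, -0.701, -0.169], [-0.562, 0.419, -0.713, 1.224], [0.0, 0.0, 0.0, 1.0]] [[483.64222936   0.         310.32636428]
 [  0.         483.64222936 249.79830306]
 [  0.           0.           1.        ]] 0.006593400039578819
[([415, 241, 10, 9, 68], [419.8, 245.4]), ([250, 325, 13, 11, 106], [255.8, 329.9])]
red [] []
top [[-0.027, -0.999, 0.023, 0.021], [-0.99, 0.023, -0.142, 0.53], [0.141, -0.027, -0.99, 0.849], [0.0, 0.0, 0.0, 1.0]] [[515.53446014   0.         317.01069187]
 [  0.         515.53446014 249.40324994]
 [  0.           0.           1.        ]] 0.046253144256938925
[]
red [] []
```

View pics/scene1.png

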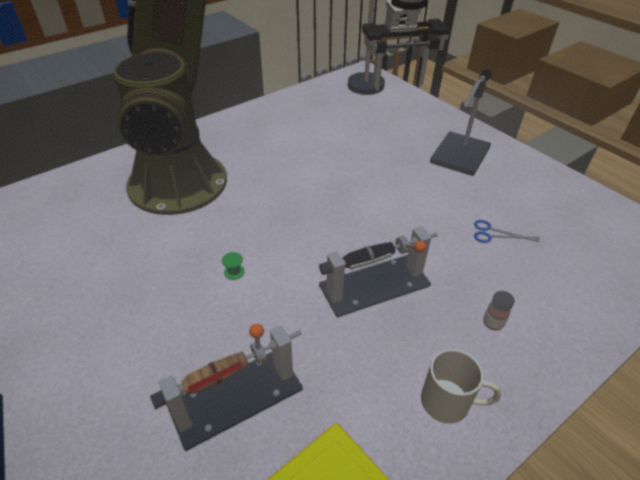

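View pics/top1.png

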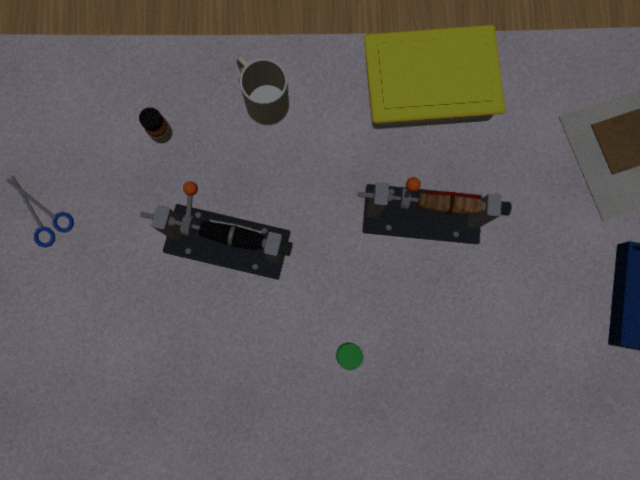

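Scene image: cork stand is lower left, with its knob at (256,330). The foam knob is at (420,245). In the top view the cork stand is on the right (knob about (413,185)) and foam on the left (knob (190,188)). Next I'll enlarge the cork stand to measure it.

```bash
python3 - <<'E'
from h import *
cs=snap('scene');ct=snap('top')
bs=blobs(cs,(3,150,120),(20,255,255));bt=blobs(ct,(3,170,130),(14,255,255))
print(bs,bt)
for a,b in(((255.8,329.9),(413.5,184.5)),((419.8,245.4),(190.5,188))):
    print(tri([ray(cs,*a),ray(ct,*b)]))
cr=ct['color'][160:260,340:520,::-1];cv2.imwrite('pics/topcrop.png',cv2.resize(cv2.convertScaleAbs(cr,alpha=1.8),None,fx=4.4,fy=4.4,interpolation=cv2.INTER_CUBIC))
E
```

```text
[([415, 241, 10, 9, 68], [419.7, 245.3]), ([250, 325, 12, 11, 105], [255.8, 329.8])] []
(array([ 0.60640681, -0.13479794,  0.16731878]), [np.float64(0.0007969598349941481), np.float64(0.0007969598349941676)])
(array([0.61387838, 0.20138226, 0.14584866]), [np.float64(0.0012025006441154572), np.float64(0.0012025006441151627)])
```

View pics/topcrop.png

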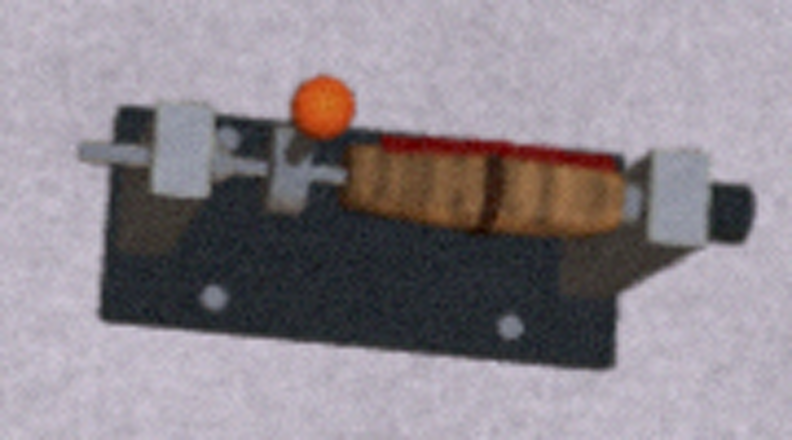

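Crop: orange knob at image (413.4,184.3). The post tops are centred at (381.6,193.9) and (494.5,204.8). The red stripe is visible on the +x side.

```bash
python3 - <<'E'
from h import *
cs=snap('scene');ct=snap('top')
P=onz(ct,381.6,193.9,.118);Q=onz(ct,494.5,204.8,.118)
d=P-Q;L=np.linalg.norm(d);d/=L;yaw=np.arctan2(-d[0],d[1]);print(P,Q,L,'yaw',yaw)
A=(P-.04*d+Q+.14*d)/2;A[2]=.1;xh=np.array([d[1],-d[0],0])
K,_=tri([ray(cs,255.8,329.8),ray(ct,413.4,184.3)]);r=K-A
print('A',A,'knob',K,'along',r@d,'x',r@xh,'z',r[2],'ang',np.arctan2(r@xh,r[2]),'rad',np.hypot(r@xh,r[2]))
a=-.8
G=A+.065*(np.sin(a)*xh+np.array([0,0,np.cos(a)]));print('goal',G, 'rel',G-A)
o=ctrl.get_obs();print(o['ee_pos'],o['eef_rot'],o['grip_width'])
E
```

```text
[ 0.60508392 -0.09497841  0.118     ] [ 0.58326703 -0.27318868  0.118     ] 0.17954073672373722 yaw -0.12181599380239494
A [ 0.60025122 -0.13445406  0.1       ] knob [ 0.60655709 -0.13470119  0.16767125] along 0.0005209610208770135 x 0.0062891662710163766 z 0.06767124791055698 ang 0.0926708550260268 rad 0.06796286784823424
goal [ 0.55396861 -0.12878804  0.14528594] rel [-0.04628261  0.00566602  0.04528594]
[0.24796637 0.49082628 0.20525108] [-3.14117881e+00 -1.38906565e-05  2.67382111e+00] 0.0941030149314593
```

```bash
python3 -m pendant '[[[1.5,-2.5,1],0.02],[[1.5,-2.5,1],0.02],[[2,-3.5,1],0.02],[[2,-3.5,1],0.02],[[2,-3.5,0],0.02],[[2,-3.5,0],0.02],[[2,-3.5,0],0.02],[[2,-3.5,0],0.02],[[2,-3.5,0],0.02],[[2,-3.5,0],0.02],[[2,-3.5,0],0.02],[[2,-3.5,0],0.02],[[2,-3.5,0],0.02],[[2,-3.5,0],0.02],[[2,-3.5,0],0.02],[[2,-3.5,0],0.02],[[2,-3.5,0],0.02],[[2,-3.5,0],0.01],[[1,-1.5,0],0],[[0,0,0],0]]' 0.5 20
python3 - <<'E'
from h import *
ct=snap('top','t2.png');cs=snap('scene','s2.png')
o=ctrl.get_obs();print(o['time_s'],o['ee_pos'],o['eef_rot'],o['grip_width'])
E
```

```text
time_s: 1.97
ee_pos: [0.6088, -0.1375, 0.2441]
eef_rot: [-3.141, -0.001, 3.02]
force: [0.2, -0.9, -0.3]
grip_width: 0.047
grip_force: 0.0
2.0667 [ 0.60783288 -0.13424724  0.24482051] [ 3.14128487e+00 -9.87657163e-04  3.02287481e+00] 0.0471873109612002
```

```bash
python3 -m pendant '[[[-0.1,0,-2.5],0],[[0,0,-2.5],0],[[0,0,-2],0],[[0,0,-1.2],0],[[0,0,-0.8],0],[[0,0,-0.6],0],[[0,0,0],0],[[0,0,0],0]]'
python3 - <<'E'
from h import *
ct=snap('top','t3.png');cs=snap('scene')
a=ct['color'][150:250,340:460,::-1];b=cs['color'][270:390,190:330,::-1]
f=lambda i:cv2.resize(cv2.convertScaleAbs(i,alpha=1.6),(400,400),interpolation=cv2.INTER_CUBIC)
cv2.imwrite('pics/c3.png',np.hstack([f(a),f(b)]))
E
```

```text
time_s: 2.73
ee_pos: [0.6073, -0.134, 0.1503]
eef_rot: [-3.141, 0.001, 3.024]
force: [-0.1, 0.9, -0.2]
grip_width: 0.0471
grip_force: 0.0
```

View pics/c3.png

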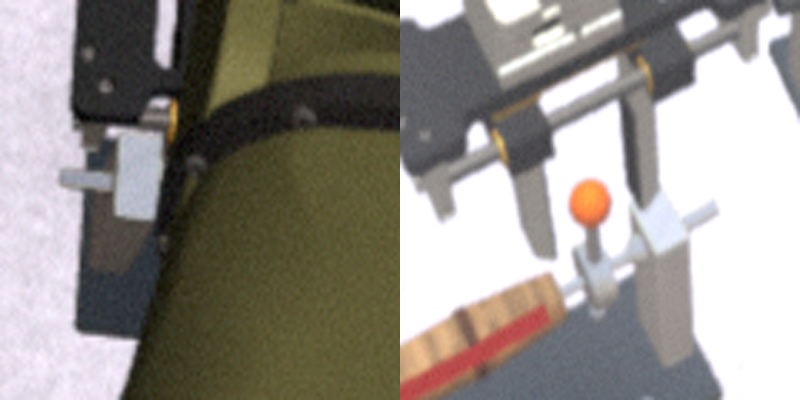

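The fingers straddle the ball: ball at crop (590,203), fingertips on either side. Closing now.

```bash
python3 -m pendant '[[[0,0,0],0],[[0,0,0],0],[[0,0,0],0],[[0,0,0],0],[[0,0,0],0],[[0,0,0],0]]' 0 20
```

```text
time_s: 3.33
ee_pos: [0.607, -0.1344, 0.1496]
eef_rot: [-3.141, 0.0, 3.024]
force: [-0.8, -3.2, 1.3]
grip_width: 0.0203
grip_force: 20.0
```

```bash
python3 -m pendant '[[[-0.58,0.07,0.03],0],[[-0.65,0.08,-0.03],0],[[-0.64,0.08,-0.1],0],[[-0.63,0.08,-0.16],0],[[-0.61,0.07,-0.22],0],[[-0.58,0.07,-0.29],0],[[-0.54,0.07,-0.34],0],[[-0.51,0.06,-0.39],0],[[-0.46,0.06,-0.44],0],[[0,0,0],0],[[0,0,0],0],[[0,0,0],0]]'
python3 - <<'E'
from h import *
cs=snap('scene');print(blobs(cs,(3,150,120),(20,255,255)))
b=cs['color'][270:450,140:340,::-1]
cv2.imwrite('pics/c4.png',cv2.resize(cv2.convertScaleAbs(b,alpha=1.6),None,fx=3,fy=3,interpolation=cv2.INTER_CUBIC))
E
```

```text
time_s: 4.33
ee_pos: [0.5538, -0.1278, 0.1295]
eef_rot: [-3.141, -0.002, 3.024]
force: [-5.0, -5.0, 2.7]
grip_width: 0.0204
grip_force: 20.0
[([415, 241, 10, 10, 70], [419.7, 245.4]), ([238, 308, 12, 11, 106], [243.3, 312.9])]
```

View pics/c4.png

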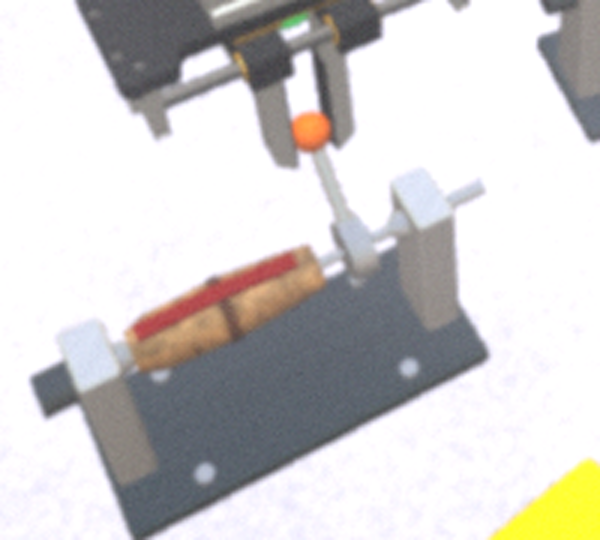

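The ball is still in the grip at crop (310,130), and the stripe is near the top of the cork. I'll release, back off and measure with both cameras.

```bash
python3 -m pendant '[[[0,0,0],0],[[0,0,0],0],[[0,0,0],0],[[0,0,0],0]]' 0.5 20 | tail -5
python3 -m pendant '[[[0,0,1],0],[[0,0,2],0],[[0,0,3],0],[[0,0,3],0],[[-3,0,1],0],[[-4,0,0],0],[[-4,0,0],0],[[-4,0,0],0],[[-4,0,0],0],[[-3,0,0],0],[[0,0,0],0],[[0,0,0],0]]'
python3 - <<'E'
from h import *
cs=snap('scene');ct=snap('top');print(blobs(cs,(3,150,120),(20,255,255)))
h=cv2.cvtColor(ct['color'],cv2.COLOR_RGB2HSV)
print(blobs(ct,(3,150,90),(14,255,255),15))
a=ct['color'][160:260,340:520,::-1]
cv2.imwrite('pics/c5.png',cv2.resize(cv2.convertScaleAbs(a,alpha=1.8),None,fx=4.4,fy=4.4,interpolation=cv2.INTER_CUBIC))
E
```

```text
ee_pos: [0.5548, -0.1273, 0.1298]
eef_rot: [3.141, -0.001, 3.024]
force: [0.4, 0.3, 0.0]
grip_width: 0.0438
grip_force: 0.0
time_s: 5.72
ee_pos: [0.3346, -0.1278, 0.2312]
eef_rot: [-3.141, 0.003, 3.023]
force: [0.4, -0.8, 0.3]
grip_width: 0.0473
grip_force: 0.0
[([415, 241, 10, 9, 68], [419.7, 245.3]), ([238, 308, 11, 11, 91], [242.9, 312.9])]
[([183, 182, 13, 12, 121], [189.2, 187.5]), ([403, 213, 12, 13, 122], [408.4, 219.3])]
```

View pics/c5.png

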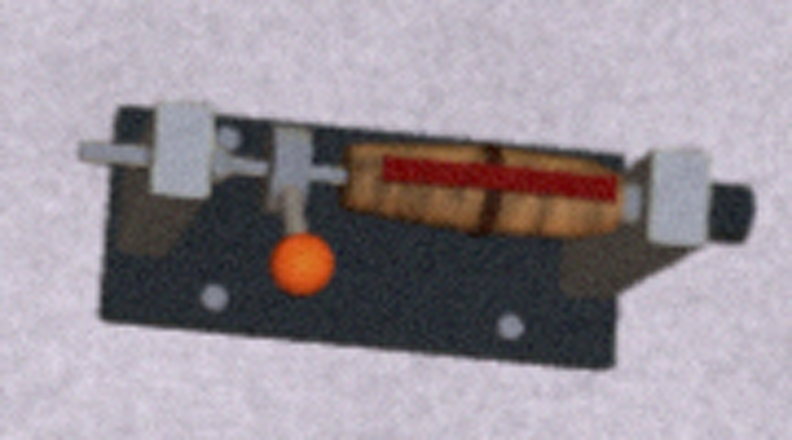

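The top view shows the stripe close to the handle's crown and the ball at (408.4,219.3). Next, the angle from both the ball and the stripe.

```bash
python3 - <<'E'
from h import *
cs=snap('scene');ct=snap('top')
A=np.array([.60025,-.13445,.1]);yaw=-.1218;d=np.array([-np.sin(yaw),np.cos(yaw),0]);xh=np.array([d[1],-d[0],0])
K,e=tri([ray(cs,242.9+.2,312.9),ray(ct,408.6,219.9)]);r=K-A
print(K,e,r@d,r@xh,r[2],'ang',np.arctan2(r@xh,r[2])+.8,np.hypot(r@xh,r[2]))
for n,c,k in(('top',ct,(408.6,219.9)),('scene',cs,(243,312.9))):
    o,w=ray(c,*k);t=((A-o)@d)/(w@d) if n=='scene' else None
    if n=='scene': p=o+w*t-A;print('scene only',p@xh,p[2],np.arctan2(p@xh,p[2])+.8)
    else:
        for R in(.065,):  # ray/circle in cross-section
            a=(o-A)@xh,(o-A)[2];b=w@xh,w[2]
            t=np.roots([b[0]**2+b[1]**2,2*(a[0]*b[0]+a[1]*b[1]),a[0]**2+a[1]**2-R*R])
            for q in t: print('top only',np.arctan2((a[0]+q*b[0]).real,(a[1]+q*b[1]).real)+.8)
    h=cv2.cvtColor(c['color'],cv2.COLOR_RGB2HSV);hm=cv2.inRange(h,(0,150,50),(5,255,255))|cv2.inRange(h,(172,150,50),(180,255,255))
    m=np.zeros_like(hm);
    if n=='top': m[180:215,425:482]=hm[180:215,425:482]
    else: m[330:400,175:245]=hm[330:400,175:245]
    v,u=np.nonzero(m);print(n,len(u),u.mean(),v.mean())
    R=.0165;o,w=ray(c,u.mean(),v.mean());a=(o-A)@xh,(o-A)[2];b=w@xh,w[2]
    t=np.roots([b[0]**2+b[1]**2,2*(a[0]*b[0]+a[1]*b[1]),a[0]**2+a[1]**2-R*R]);q=min(t.real);print('stripe',np.arctan2(a[0]+q*b[0],a[1]+q*b[1]),t)
E
```

```text
[ 0.55625496 -0.1282556   0.14994128] [np.float64(0.0009597080626141993), np.float64(0.0009597080626142442)] 0.0008031512236592464 -0.04442172258873279 0.04994128369948625 ang 0.07302811315344337 0.06683877059987642
top only -2.0283554705924
top only 0.050984922365534646
top 281 452.98576512455514 200.05693950177937
stripe 0.10150727592839992 [0.8862988  0.85444854]
scene only -0.038982937825457704 0.05677982072347984 0.1983490326516666
scene 28 199.39285714285714 373.57142857142856
stripe 0.05559071360517755 [0.78423659 0.75538127]
```

Estimates run from 0.04 to 0.10. As a check that calibration can't bias, I'll measure the stripe against the handle's own silhouette in the top view.

```bash
cat > s.py <<'E'
from h import *
A=np.array([.60025,-.13445,.1]);yaw=-.1218;d=np.array([-np.sin(yaw),np.cos(yaw),0]);xh=np.array([d[1],-d[0],0])
ct=snap('top');im=np.mean([snap('top')['color'].astype(float) for _ in range(6)],0)
M=cv2.getRotationMatrix2D((453,202),np.degrees(np.arctan2(10.9,112.9)),1)
big=cv2.warpAffine(im,M,(640,480),flags=cv2.INTER_CUBIC)
r=big[170:235,:,0]-0;g=big[170:235,:,1];b=big[170:235,:,2]
def cross(p,th,i,s): # subpixel crossing from i stepping s
    while (p[i]>th)==(p[i+s]>th): i+=s
    return i+s*(p[i]-th)/(p[i]-p[i+s])
res=[]
for x in range(430,478,4):
    w=slice(x,x+4);rb=(r-b)[:,w].mean(1);gb=(g-b)[:,w].mean(1);R=r[:,w].mean(1)
    e1=cross(rb,.5*rb[28:34].mean(),32,-1);e2=cross(rb,.5*np.median(rb[35:39]),36,1)
    rg=(r-g)[:,w].mean(1);k=20+rg[20:40].argmax();base=np.median(rg[36:40]);th=(rg[k]+base)/2
    s1=cross(rg,th,k,-1);s2=cross(rg,th,k,1);res.append((e1,e2,s1,s2))
res=np.array(res);print(res.round(1))
m=np.median(res,0);c=(m[0]+m[1])/2;h=(m[1]-m[0])/2
T=np.array(ct['camera_from_world']);o=-T[:3,:3].T@T[:3,3];v=o-A;phi=np.arctan2(v@xh,v[2])
a1=np.arcsin((c-m[2])/h);a2=np.arcsin((c-m[3])/h);print(m,'cam',phi,'halfwidth',(a1-a2)/2,'stripe',phi+(a1+a2)/2)
E
python3 s.py
```

```text
[[24.6 41.3 27.5 32.7]
 [24.2 41.6 27.3 32.6]
 [23.9 41.9 27.2 32.6]
 [23.6 42.2 27.3 32.4]
 [23.6 42.4 27.2 32.4]
 [25.6 42.7 27.1 32.6]
 [23.5 42.4 27.2 32.3]
 [23.7 42.2 27.4 32.3]
 [23.7 42.1 27.3 32.5]
 [23.9 41.9 27.4 32.3]
 [24.3 41.9 27.6 32.6]
 [25.3 41.1 27.3 32.6]]
[23.9079005  42.03572047 27.31360778 32.51763163] cam -0.2569881811423209 halfwidth 0.3120248422281765 stripe 0.10516614458393625
```

The stripe reads about 0.045 rad past upright on the +x side. I'll regrasp and nudge it.

```bash
python3 -m pendant '[[[3,0,0],0],[[4,0,0],0],[[4,0,0],0],[[4,0,0],0],[[4,0,0],0],[[3.1,0,-1],0],[[0,0,-2.5],0],[[0,0,-2.5],0],[[0,0,-2],0],[[0,0,-1.2],0],[[0,0,-0.9],0],[[0,0,0],0],[[0,0,0],0]]' 0.5 20
python3 -m pendant '[[[0,0,0],0],[[0,0,0],0],[[0,0,0],0],[[0,0,0],0],[[0,0,0],0]]' 0 25
python3 -m pendant '[[[-0.12,0.01,-0.11],0],[[-0.12,0.02,-0.11],0],[[0,0,0],0],[[0,0,0],0],[[0,0,0],0]]'
python3 -m pendant '[[[0,0,0],0],[[0,0,0],0],[[0,0,0],0],[[0,0,0],0]]' 0.5 20
python3 -m pendant '[[[0,0,1],0],[[0,0,2],0],[[0,0,3],0],[[0,0,3],0],[[-3,0,1],0],[[-4,0,0],0],[[-4,0,0],0],[[-4,0,0],0],[[-4,0,0],0],[[-3,0,0],0],[[0,0,0],0],[[0,0,0],0]]'
cat > m.py <<'E'
from h import *
ct=snap('top');cs=snap('scene')
P=onz(ct,381.2,193.5,.118);Q=onz(ct,494.1,204.4,.118);d=P-Q;d/=np.linalg.norm(d);xh=np.array([d[1],-d[0],0])
A=(P-.04*d+Q+.14*d)/2;A[2]=.1
def ang(k,R):
    o,w=ray(ct,*k);a=(o-A)@xh,(o-A)[2];b=w@xh,w[2]
    t=min(np.roots([b[0]**2+b[1]**2,2*(a[0]*b[0]+a[1]*b[1]),a[0]**2+a[1]**2-R*R]).real);return np.arctan2(a[0]+t*b[0],a[1]+t*b[1])
k=blobs(ct,(2,130,70),(16,255,255),60);print(k,blobs(cs,(3,150,120),(20,255,255)))
k=[q for q in k if 395<q[1][0]<420 and q[0][4]<300][0];s=k[0];kc=(s[0]+(s[2]-1)/2,s[1]+(s[3]-1)/2)
print('knob centroid',ang(k[1],.065)+.8,'bbox',ang(kc,.065)+.8)
h=cv2.cvtColor(ct['color'],cv2.COLOR_RGB2HSV);hm=cv2.inRange(h,(0,150,50),(5,255,255))|cv2.inRange(h,(172,150,50),(180,255,255))
v,u=np.nonzero(hm[180:215,425:482]);print('stripe',ang((u.mean()+425,v.mean()+180),.0165))
E
python3 m.py
```

```text
time_s: 7.35
ee_pos: [0.5563, -0.1278, 0.1297]
eef_rot: [-3.141, 0.001, 3.024]
force: [0.4, -0.1, 0.2]
grip_width: 0.0467
grip_force: 0.0
time_s: 7.77
ee_pos: [0.5561, -0.1282, 0.1296]
eef_rot: [-3.141, 0.001, 3.024]
force: [-1.2, -2.9, 2.1]
grip_width: 0.0206
grip_force: 25.0
time_s: 8.18
ee_pos: [0.5535, -0.1278, 0.1268]
eef_rot: [-3.141, -0.0, 3.024]
force: [-1.9, -5.0, 1.4]
grip_width: 0.0206
grip_force: 25.0
time_s: 8.52
ee_pos: [0.5535, -0.1271, 0.1267]
eef_rot: [3.141, -0.0, 3.024]
force: [-0.2, -0.4, -0.9]
grip_width: 0.0439
grip_force: 0.0
time_s: 9.52
ee_pos: [0.3332, -0.1275, 0.2281]
eef_rot: [-3.141, 0.003, 3.023]
force: [0.4, 0.0, 0.2]
grip_width: 0.047
grip_force: 0.0
[([183, 182, 14, 13, 142], [189.7, 187.8]), ([464, 203, 17, 10, 74], [471.3, 208.5]), ([402, 215, 13, 14, 143], [407.9, 221.5])] [([415, 241, 10, 9, 66], [419.7, 245.2]), ([237, 308, 11, 11, 91], [242.0, 312.9])]
knob centroid -0.0052161379303833355 bbox -0.004943285455863089
stripe 0.01214222599432842
```

```bash
python3 -c "
from station import ctrl
print(ctrl.hand_in())"
```

```text
the job is handed in; nothing more can be done
None
```

The cork handle's red stripe now faces straight up, to within about 0.01 rad by the top camera; it has been released, the foam handle is where it was, and the job was handed in at about 10 s with the arm clear.

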